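# Release the cleaner's snap-in tray cover and tip the lens cases into the bath

## Task

Load the ultrasonic cleaner with the two contact lens cases that lie on its blue snap-in tray cover: squeeze the orange release tab inward and keep it squeezed, swing the tab end of the cover up by some 15 degrees about the lugs at its back edge, draw it out of its frame and set it down level on the clear vanity top with both cases still on it. Let go, take the tray again by its tall back lip, and tip it low over the open bath so that both cases slide out over its open edge into the bath, keeping it tipped until both are in. Finally lay the empty tray level on the vanity top, right way up, and leave the other things where they stand.

Things in the scene. Friction and masses are not known exactly. Their poses are not given: they have to be found in the camera images.
- cleaner: White ultrasonic cleaner, fixed. Housing 182 (x) x 144 (y) x 80 high; origin at the centre of its underside; own -x is its front (latch end), +x its rear (lug end), z up. At the start the blue tray cover sits in its top frame, axes parallel to the cleaner's. A notch in the front wall lets out the cover's tongue; a grey catch lip at the notch's +y side holds down the release tab's hook
- bath (a point): Centre of the bath opening, at the frame's top, 80 above the vanity top; cleaner's axes. With the cover off the steel bath is open: 142 (x, -71..+71) x 92 (y, -46..+46), its floor 22 above the vanity top, its ledge for the cover at 70
- lug_slots (a point): Point on the cleaner midway between the two slots in its rear wall (80 behind its centre, 72 above the vanity top), which hold the cover's lugs under a fixed lip so that it cannot be lifted straight up; coincides with lugs while the cover is home. Swung up some 15 degrees, the cover draws out toward the front and up
- tongue (a point): Where to squeeze: middle of the latch tongue at the tray's open edge; tray axes. Squeeze zone 29 (x) x 35 (y) x 13 high, point at half height. At the start it is 108 ahead of the cleaner's centre, 67.5 above the vanity top, 18 clear of the front wall, free below. Its +y cheek is the orange ribbed release tab, its -y cheek is blue and fixed; pinched across y it narrows to 29.5
- tray_mid (a point): Blue tray cover, loose, about 120 g: middle of its inner floor, 16 above the bottom of its runners (on which it stands level). x runs from open edge to back lip, y across, z up. Floor plate 150 x 99; inside 82 wide, from the open edge (x -75) to the back lip (x 60); side lips 20 high. The tongue goes on past the open edge, flush, to x -122 (36 wide, 13 deep); two lugs at the back reach x 85
- backlip (a point): Grip point on the tall back lip of the tray, in the middle of its width, 10 below its top and 30 above the tray's floor; tray axes. The lip is 5 thick (x), 88 wide (y), its top 40 above the floor. Lens cases may lie against its foot, their tops 17 above the floor
- mouth (a point): Middle of the tray's open edge, on the floor surface; tray axes
- lugs (a point): Point on the tray midway between its two back lugs; tray axes
- case_green_mid (a point): Centre of the closed twin-cup lens case with green twist caps, 62 (own x) x 27 (y) x 17 (z) high, 22 g, loose; at the start it lies on the tray's floor, long side about along the tray's x. It slides on the tray from about 25 to 37 degrees of tilt
- case_white_mid (a point): Centre of the same kind of lens case with white twist caps, beside the green one on the tray (left and right vary)
- tab (a joint): How far the release tab is pressed in, toward the tray's -y: 0 out (hooked), 0.0055 m fully in, at its stop; unhooked above about 0.0045. A spring pushes it out (2 N rising to 6 N); it springs back when let go
- pump: Closed stainless steel push-pump bottle, 68 across, 180 tall, stands on the vanity top; leave it. Origin at the centre of its underside, as for the next five
- mirror: Small round glass mirror on a foot, 136 across, 190 tall; leave it
- tweezers: Clear acrylic stand with three tweezers, 85 x 50 x 112 tall; leave it
- tumbler: White tumbler with two toothbrushes, 72 across, 190 tall; leave it
- saline: White saline bottle with a blue cap, 56 across, 165 tall; leave it
- soapdish: White soap dish with a bar of soap, 125 x 85 x 29; leave it. Always clear: the vanity top beside the cleaner at x 0.40 to 0.70, y -0.23 to -0.06, and the space behind it

How it is judged:
By the outcome, as a careful person would: the job done as asked, in the order asked, and still so for the second after the job is handed in, with the robot touching nothing.
It also fails if it takes over 64 s, if anything falls off the work surface, if the arm or the gripper's body presses on something with over 40 N, if the wrist force passes 120 N, or if a joint passes its speed limit or range.

## Robot

A 7-joint arm with a two-finger parallel gripper is mounted at the origin on the work surface. World frame = base frame: x ahead of the robot, y to its left, z up, the work surface at z = 0. Lengths are in m, angles in rad, forces in N, time in s.
With the tool pointing down it reaches from about 0.4 to 0.875 m from the base axis. Payload 19.3 kg.
Tool frame: the origin (TCP) lies at the very end of the fingers, on their centre line; the grasp point (between the pads) lies 19 mm behind it; z points along the fingers, y is the line along which they close (so a half turn about z gives the same grasp; the last joint's range is limited). The gripper opens to 85 mm and grips with 20 to 120 N. Pads are 22 mm wide; open, the fingers measure 114 mm over their backs; the gripper's body (76 mm by 85 mm) begins 54 mm behind the grasp point. The pads swing forward as they close: fully open they stand 13 mm farther back than shut.
Start: joints at [-1.35, 0.521, -0.036, 1.599, 0.021, 1.021, -0.113], TCP at [0.179, 0.599, 0.231] pointing down, gripper open.
Joint ranges: [-2.91, 2.91], [-0.3, 2.13], [-1.5, 1.42], [0.17, 2.43], [-1.26, 4.41], [0.16, 1.93], [-2.52, 2.52]. Speed limits (rad/s): [1.89, 1.89, 2.39, 2.39, 3.01, 3.01, 3.01].

## Interface

Orientations are given as [roll, pitch, yaw] about the fixed x, y, z axes, in that order (R = Rz(yaw) Ry(pitch) Rx(roll)).
In Python, from workcell import monitor, optics, job_done gives the robot as it stands.
- The arm moves only by the shell command python3 -m handwheel 'ROWS' [FORCE]. ROWS is JSON, a list of rows, each an object of numbers: "dx", "dy", "dz": the shift along the tool's x, y, z in cm; "wx", "wy", "wz": the turn, a rotation vector about the tool's x, y, z in rad; "claw": the opening in per cent of the stroke, from 0 (shut) to 100 (fully open). A call has 1 to 8 rows; each row shifts and turns the commanded pose from where the row before left it, along the tool's axes as they then stand; what a row does not reach is not made up. A row lasts 1/8 s, in which the tool goes at most 62.5 mm and 10.7 degrees, less where a joint would pass 70% of its speed; a pose out of reach is approached as far as the arm can. A call with a gripper value outside its range is refused whole. The fingers move at their own pace and stop on an object; FORCE is the grip in N (left out, the last holds). Time passes only in rows, so rows that do not move let the fingers close. It gives the time, the measured TCP pose, the force, the opening and the grip force at its end, in the units of the state.
- monitor.observe(): the state, without advancing time (a new reading comes with each control period).
- optics.grab_frame(name): name is "side" or "top"; returns a dict with "frame" (420x560x3 uint8, blue, green, red), "fovy" (degrees; the focal length in pixels is half the picture's height over the tangent of half this angle, whatever the lens; pixels are square), "cx", "cy" (the principal point, pixels), "R" (3x3) and "t" (3): a world point X has camera coordinates R X + t. Camera axes: x right, y down, z forward; pixel columns grow to the right and rows downward; lengths in m; the calibration is good to about 2 mm. A picture is of the moment at which its call begins. There is no depth.
- job_done(): hands the job in; it is judged then, once.
Trained networks look in the newest picture that a camera, given by its name, has taken for a name from the list of things; names that differ only in an ending like _2 or _b are one class to them, and where a whole thing is asked for, a point or a joint stands for the part that bears it (a point fixed in the world has none). Each returns a list of dicts, best first, with "p" (0 to 1); they miss things now and then, are a little off and sometimes report something else, mostly with a low value. They report only what shows in the picture. A call takes as long as a camera call.
- optics.masks_of(name, camera): "region" (420x560 bool, what is visible of it) and "rect" ([left, top, width, height] in pixels, round what is visible of it).
The state is a dict: "clock": time; "qpos": joint angles; "qd": joint speeds; "joint_efforts": joint torques, N m; "position": TCP position; "tool_rot": TCP orientation; "force": force on the tool from outside, world axes, zero at the start; "moment": the same for the moment, N m; "grip_width": finger opening in m; "finger_force": force on a finger pad.
Only numpy, scipy, OpenCV 4.12 (cv2) and the standard library are available. Lean on these libraries where they do the work, as an engineer would, in place of code of your own. Each camera call takes 0.05 s, during which the arm holds its last target. There are 200 camera calls.

## Working session

There is one attempt and no reset: what is moved stays moved. The work goes in short steps, Python scripts to look and compute and a shell command to move; the robot and the scene stay as the last step left them, time stands still between calls to the robot, and variables do not carry over. Pictures are saved under pics/ and viewed, at most 10 in all, crops included, and the job is handed in when it is done.

```bash
ls; mkdir -p pics; cat > h.py <<'E'
import numpy as np, cv2
from scipy.spatial.transform import Rotation as Rn
from workcell import monitor, optics, job_done
def cam(g):
    f=g['frame'].shape[0]/2/np.tan(np.radians(g['fovy'])/2)
    return f,np.array(g['R']),np.array(g['t'])
def proj(g,X):
    f,R,t=cam(g); c=np.atleast_2d(X)@R.T+t
    return np.c_[f*c[:,0]/c[:,2]+g['cx'], f*c[:,1]/c[:,2]+g['cy']]
def atz(g,u,v,z):
    f,R,t=cam(g); d=R.T@np.array([(u-g['cx'])/f,(v-g['cy'])/f,1]); o=-R.T@t
    return o+d*(z-o[2])/d[2]
E
python3 - <<'E'
from h import *
s=monitor.observe(); print(s)
ims=[]
for n in ('top','side'):
    g=optics.grab_frame(n); ims.append(g['frame'])
    cv2.imwrite(f'pics/{n}0.png',g['frame'])
    print(n,g['fovy'],g['cx'],g['cy'],np.round(-np.array(g['R']).T@g['t'],3),np.round(g['R'],3).tolist())
    for k in ['cleaner','tray_mid','case_green_mid','case_white_mid','tongue','tab']:
        m=optics.masks_of(k,n)
        for a in m[:2]:
            r=a['region']; ys,xs=np.nonzero(r)
            print(n,k,round(a['p'],2),a['rect'],xs.mean().round(1),ys.mean().round(1))
E
```

```text
pics
{'clock': 0.0, 'qpos': array([-1.35018351,  0.52205954, -0.03632138,  1.60001533,  0.021197  ,
        1.02111811, -0.11279989]), 'qd': array([ 6.08973422e-04, -7.37185113e-04,  1.31538532e-03,  9.25668590e-05,
       -4.27907493e-05,  1.57623622e-03, -3.67890273e-04]), 'joint_efforts': array([-1.08908305e-03, -9.27113986e+01,  1.97943918e+00, -3.69945252e+01,
        1.78840093e-02,  8.01355432e-03,  1.96001167e-05]), 'position': array([0.1791448 , 0.59840527, 0.23069481]), 'tool_rot': array([-3.14038045e+00,  8.84420559e-05,  2.85076338e+00]), 'force': array([-0.85391007,  0.08344214, -0.36796101]), 'moment': array([ 0.01998569,  0.0079017 , -0.00408427]), 'finger_force': 0.0, 'grip_width': 0.08538702479609324}
top 44.734701288416225 277.06260904703055 206.67888168232426 [0.353 0.032 1.652] [[0.016, -1.0, 0.012], [-0.991, -0.018, -0.131], [0.131, -0.01, -0.991]]
top cleaner 0.94 [208.9, 171.5, 58.6, 68.2] 239.5 206.0
top cleaner 0.35 [393.0, 159.7, 20.0, 32.9] 404.0 175.3
top tray_mid 0.86 [217.0, 178.0, 44.3, 65.7] 238.8 208.3
top case_green_mid 0.63 [227.4, 191.8, 11.4, 22.7
[... 157 characters left out ...]
35.7, 19.0, 23.2] 369.5 147.6
side 54.94716670000791 286.7224105176317 208.4521873005825 [0.459 0.733 1.008] [[-0.989, -0.146, 0.005], [-0.118, 0.772, -0.624], [0.087, -0.618, -0.781]]
side cleaner 0.86 [239.1, 218.5, 73.9, 72.6] 274.4 261.2
side cleaner 0.71 [258.4, 114.7, 25.1, 27.6] 269.7 128.9
side tray_mid 0.66 [303.7, 341.3, 37.4, 48.2] 318.9 362.5
side tray_mid 0.59 [245.8, 221.0, 76.6, 49.4] 281.7 248.0
side case_green_mid 0.51 [264.2, 247.0, 22.1, 7.6] 274.6 251.0
side case_white_mid 0.7 [270.2, 235.4, 24.2, 13.7] 282.4 240.2
side tongue 0.72 [244.8, 221.9, 77.6, 43.1] 281.1 248.3
side tab 0.56 [273.2, 235.5, 20.4, 11.2] 282.9 240.4
side tab 0.54 [311.1, 263.4, 7.7, 1.6] 313.0 262.5
```

```bash
python3 - <<'E'
import cv2,numpy as np
a=cv2.imread('pics/top0.png');b=cv2.imread('pics/side0.png')
c1=cv2.resize(a[150:270,180:300],None,fx=5,fy=5,interpolation=cv2.INTER_CUBIC)
cv2.imwrite('pics/full.png',np.hstack([cv2.resize(a,(400,300)),cv2.resize(b,(400,300))]))
c2=cv2.resize(b[205:305,225:335],None,fx=5,fy=5,interpolation=cv2.INTER_CUBIC)
cv2.imwrite('pics/ctop.png',c1);cv2.imwrite('pics/cside.png',c2)
E
```

```text
(no output)
```

View pics/full.png

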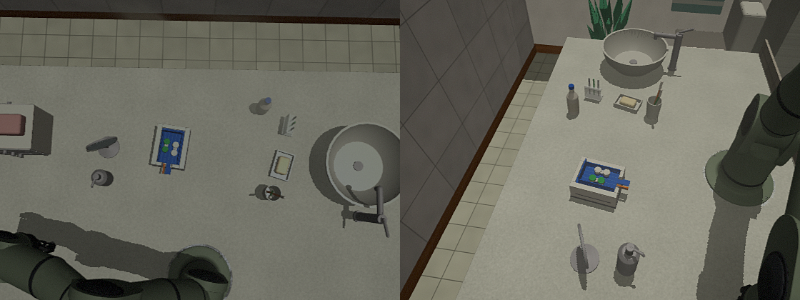

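View pics/ctop.png

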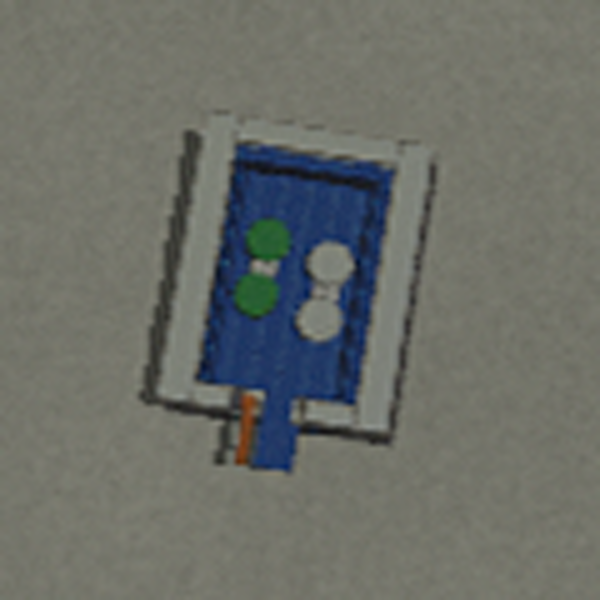

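View pics/cside.png

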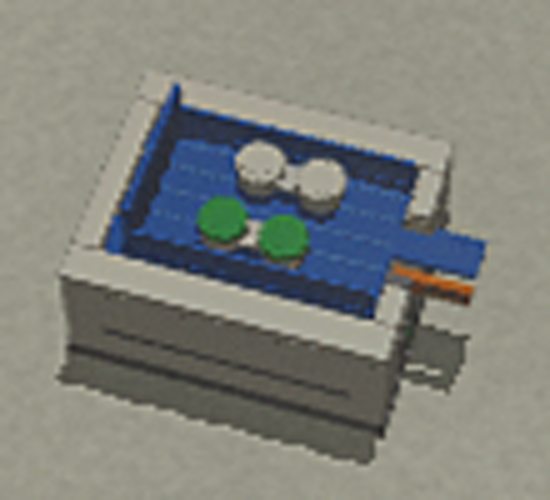

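The top view shows the cleaner with its tongue toward the robot (top px about (233,241)), the orange tab on its +y side, green case on the +y side and white on −y. Now I'll fit the cleaner pose to the housing corners and tongue end.

```bash
cat >> h.py <<'E'
def Tp(p,P):  # p=(x,y,yaw) planar pose
    c,s=np.cos(p[2]),np.sin(p[2]); P=np.atleast_2d(P)
    return np.c_[p[0]+c*P[:,0]-s*P[:,1], p[1]+s*P[:,0]+c*P[:,1], P[:,2]]
E
python3 - <<'E'
from h import *
from scipy.optimize import least_squares
gt=optics.grab_frame('top');gs=optics.grab_frame('side')
C=np.array([[.091,.072,.08],[.091,-.072,.08],[-.091,-.072,.08],[-.091,.072,.08]])
ut=np.array([[213,115],[434,147],[391,440],[158,402]])/5+[180,150]
us=np.array([[62,272],[148,72],[451,147],[388,355]])/5+[225,205]
f=lambda p:np.r_[(proj(gt,Tp(p,C))-ut).ravel(),(proj(gs,Tp(p,C))-us).ravel()]
for nm,ff in (('both',f),('top',lambda p:f(p)[:8]),('side',lambda p:f(p)[8:])):
    r=least_squares(ff,[.58,.1,-.15]); print(nm,r.x.round(4),r.fun.round(1))
p=least_squares(f,[.58,.1,-.15]).x
T=Tp(p,[[-.122,.018,.074],[-.122,-.018,.074],[-.1185,.012,.074]]) 
# tongue mouth ends -122 from tray_mid; tongue point at -108
P=np.array([[-.122,.018,.074],[-.122,-.018,.074]])
print((proj(gt,Tp(p,P))-[180,150])*5,(proj(gs,Tp(p,P))-[225,205])*5)
print('tongue',Tp(p,[-.108,0,.0675]),'yaw',p[2])
for k in ['pump','mirror','tweezers','tumbler','saline','soapdish']:
    m=optics.masks_of(k,'top')
    if m:
        x,y,w,h=m[0]['rect']; print(k,round(m[0]['p'],2),atz(gt,x+w/2,y+h/2,.08).round(3))
np.save('p.npy',p)
E
```

```text
both [ 0.5663  0.133  -0.1383] [-1.1 -0.9  0.1 -0.2 -0.5 -1.4 -0.  -1.   0.2  0.2  0.7 -1.1  1.5 -1.3
  0.9  0.7]
top [ 0.5635  0.1317 -0.1388] [-0.7 -0.   0.5  0.7 -0.1 -0.5  0.3 -0.1]
side [ 0.5683  0.1342 -0.1375] [-0.7  0.5 -0.1 -0.8  0.7 -1.1  0.1  1. ]
[[236.62762865 460.77143069]
 [294.20456619 469.80119177]] [[474.19234593 292.82785537]
 [489.52309621 237.9148875 ]]
tongue [[0.45929002 0.14785911 0.0675    ]] yaw -0.1382959028602733
pump 0.94 [0.419 0.419 0.08 ]
mirror 0.72 [0.553 0.427 0.08 ]
tweezers 0.71 [ 0.668 -0.385  0.08 ]
tumbler 0.96 [ 0.369 -0.316  0.08 ]
saline 0.64 [ 0.751 -0.279  0.08 ]
soapdish 0.74 [ 0.493 -0.355  0.08 ]
```

```bash
cat >> h.py <<'E'
def Rdown(yaw,tilt=0):
    # tool pointing down with tool y along tray y (tray yaw); tilt = rotation about tray +y (tongue end up >0)
    return (Rn.from_euler('z',yaw)*Rn.from_euler('y',tilt)*Rn.from_euler('zx',[0,0])*Rn.from_matrix(np.diag([-1.,1,-1])))
def delta(pos,R,n=1,start=None):
    """total tool-frame shift (cm) & rotvec; n>1: rowwise interpolated plan"""
    s=monitor.observe(); p0=np.array(s['position']); R0=Rn.from_euler('xyz',s['tool_rot'])
    if start is not None: p0,R0=start
    rv=(R0.inv()*R).as_rotvec()
    print('shift cm',(R0.inv().apply(pos-p0)*100).round(2),'turn',rv.round(3))
def plan(poses,start=None):
    s=monitor.observe(); p,R=np.array(s['position']),Rn.from_euler('xyz',s['tool_rot'])
    if start is not None: p,R=start
    for q,Q in poses:
        print(dict(zip(['dx','dy','dz'],(R.inv().apply(q-p)*100).round(2))),(R.inv()*Q).as_rotvec().round(3)); p,R=q,Q
E
python3 - <<'E'
from h import *
p=np.load('p.npy')
g=Tp(p,[-.109,-.00275,.0585])[0]; print(g)
delta(g+[0,0,.0915],Rdown(p[2]))
E
```

```text
[0.45792046 0.14527322 0.0585    ]
shift cm [-39.7  -35.45   8.13] turn [-0.    -0.    -0.153]
```

```bash
python3 -m handwheel '[{"dx":-4,"dy":-3.55,"wz":-0.02},{"dx":-4,"dy":-3.55,"wz":-0.02},{"dx":-4,"dy":-3.55,"wz":-0.02},{"dx":-4,"dy":-3.55,"wz":-0.02},{"dx":-4,"dy":-3.55,"wz":-0.02,"claw":65},{"dx":-4,"dy":-3.55,"wz":-0.02},{"dx":-4,"dy":-3.55,"wz":-0.02},{"dx":-4,"dy":-3.55,"wz":-0.013}]' 30
python3 -m handwheel '[{"dx":-4,"dy":-3.5},{"dx":-3.5,"dy":-3.5},{"dz":4},{"dz":3},{}]'
python3 - <<'E'
from h import *
p=np.load('p.npy')
delta(Tp(p,[-.109,-.00275,.0585])[0]+[0,0,.0915],Rdown(p[2]))
E
```

```text
shift cm [-39.7  -35.45   8.13] turn [-0.    -0.    -0.153]schema error: expected keys dx, dy, dz, wx, wy, wz, claw
schema error: expected keys dx, dy, dz, wx, wy, wz, claw
```

```bash
python3 -m handwheel '[{"dx":-4,"dy":-3.55,"dz":0,"wx":0,"wy":0,"wz":-0.02,"claw":100},{"dx":-4,"dy":-3.55,"dz":0,"wx":0,"wy":0,"wz":-0.02,"claw":100},{"dx":-4,"dy":-3.55,"dz":0,"wx":0,"wy":0,"wz":-0.02,"claw":100},{"dx":-4,"dy":-3.55,"dz":0,"wx":0,"wy":0,"wz":-0.02,"claw":100},{"dx":-4,"dy":-3.55,"dz":0,"wx":0,"wy":0,"wz":-0.02,"claw":65},{"dx":-4,"dy":-3.55,"dz":0,"wx":0,"wy":0,"wz":-0.02,"claw":65},{"dx":-4,"dy":-3.55,"dz":0,"wx":0,"wy":0,"wz":-0.02,"claw":65},{"dx":-4,"dy":-3.55,"dz":0,"wx":0,"wy":0,"wz":-0.013,"claw":65}]' 30
python3 -m handwheel '[{"dx":-4,"dy":-3.5,"dz":0,"wx":0,"wy":0,"wz":0,"claw":65},{"dx":-3.5,"dy":-3.5,"dz":0,"wx":0,"wy":0,"wz":0,"claw":65},{"dx":0,"dy":0,"dz":4,"wx":0,"wy":0,"wz":0,"claw":65},{"dx":0,"dy":0,"dz":3,"wx":0,"wy":0,"wz":0,"claw":65},{"dx":0,"dy":0,"dz":0,"wx":0,"wy":0,"wz":0,"claw":65}]'
python3 - <<'E'
from h import *
p=np.load('p.npy')
delta(Tp(p,[-.109,-.00275,.0585])[0]+[0,0,.0915],Rdown(p[2]))
E
```

```text
clock: 2.1
position: [0.4299, 0.2505, 0.2316]
tool_rot: [3.141, 0.0, 3.004]
force: [1.3, 0.6, -0.1]
grip_width: 0.0556
finger_force: 0.0
clock: 2.72
position: [0.4927, 0.1718, 0.16]
tool_rot: [-3.14, -0.003, 3.004]
force: [-0.7, 0.3, 1.3]
grip_width: 0.0556
finger_force: 0.0
shift cm [ 3.08 -3.11  1.01] turn [-0.002 -0.003  0.   ]
```

```bash
python3 -m handwheel '[{"dx":3.1,"dy":-3.1,"dz":1,"wx":0,"wy":0,"wz":0,"claw":65},{"dx":0,"dy":0,"dz":4,"wx":0,"wy":0,"wz":0,"claw":65},{"dx":0,"dy":0,"dz":0,"wx":0,"wy":0,"wz":0,"claw":65}]'
python3 - <<'E'
from h import *
p=np.load('p.npy')
delta(Tp(p,[-.109,-.00275,.0585])[0],Rdown(p[2]))
gs=optics.grab_frame('side');gt=optics.grab_frame('top')
s=monitor.observe()['position']
o=[]
for g,(u,v) in ((gs,(285,205)),(gt,(210,190))):
    for q in (s,Tp(p,[-.108,0,.074])[0]): print((proj(g,q)-[u,v])*6)
    o.append(cv2.resize(g['frame'][v:v+80,u:u+66],None,fx=6,fy=6,interpolation=cv2.INTER_CUBIC))
cv2.imwrite('pics/near.png',np.hstack(o))
E
```

```text
clock: 3.1
position: [0.4582, 0.1458, 0.1112]
tool_rot: [-3.141, -0.002, 3.004]
force: [-0.2, 0.7, 0.7]
grip_width: 0.0557
finger_force: 0.0
shift cm [ 0.01 -0.05  5.27] turn [-0.001 -0.002  0.001]
[[193.40566519 260.61032431]]
[[188.03506642 310.53534624]]
[[140.48749927 285.76516224]]
[[142.98877427 291.46664618]]
```

View pics/near.png

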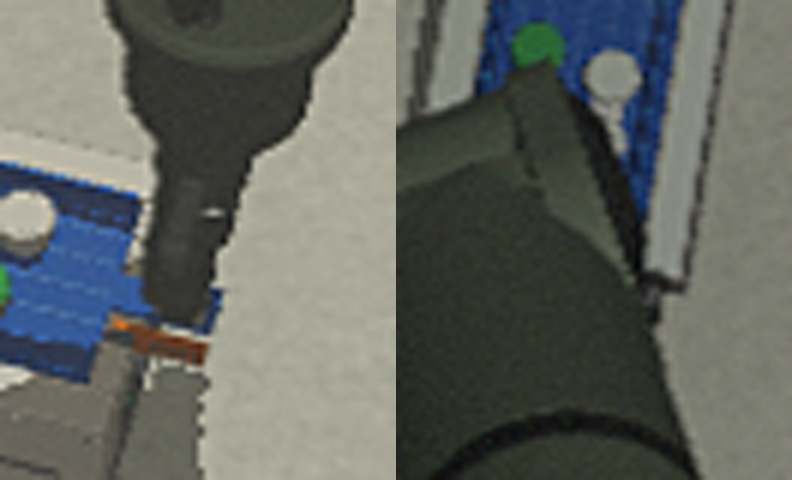

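The side view shows the finger at px (180,320), directly over the tongue and tab and clear of the front wall. I'll go down and squeeze.

```bash
python3 -m handwheel '[{"dx":0,"dy":-0.05,"dz":3,"wx":0,"wy":0,"wz":0,"claw":65},{"dx":0,"dy":0,"dz":2.25,"wx":0,"wy":0,"wz":0,"claw":65},{"dx":0,"dy":0,"dz":0,"wx":0,"wy":0,"wz":0,"claw":65}]'
python3 -m handwheel '[{"dx":0,"dy":0,"dz":0,"wx":0,"wy":0,"wz":0,"claw":0},{"dx":0,"dy":0,"dz":0,"wx":0,"wy":0,"wz":0,"claw":0},{"dx":0,"dy":0,"dz":0,"wx":0,"wy":0,"wz":0,"claw":0},{"dx":0,"dy":0,"dz":0,"wx":0,"wy":0,"wz":0,"claw":0}]' 60
python3 -m handwheel '[{"dx":0,"dy":0,"dz":0,"wx":0,"wy":0,"wz":0,"claw":0},{"dx":0,"dy":0,"dz":0,"wx":0,"wy":0,"wz":0,"claw":0}]' 60
```

```text
clock: 3.58
position: [0.4589, 0.1456, 0.0592]
tool_rot: [-3.141, -0.0, 3.004]
force: [0.5, 0.0, 0.3]
grip_width: 0.0558
finger_force: 0.0
clock: 4.08
position: [0.4594, 0.1455, 0.0604]
tool_rot: [3.141, 0.002, 3.004]
force: [-3.3, -2.6, 17.0]
grip_width: 0.0241
finger_force: 58.8
clock: 4.32
position: [0.4594, 0.1455, 0.0605]
tool_rot: [3.141, 0.002, 3.004]
force: [-3.4, -0.9, 17.8]
grip_width: 0.0236
finger_force: 58.8
```

```bash
python3 - <<'E'
from h import *
s=monitor.observe(); print(s['moment'],s['grip_width'])
o=[]
for n,(u,v) in (('side',(285,205)),('top',(210,190))):
    g=optics.grab_frame(n)
    o.append(cv2.resize(g['frame'][v:v+80,u:u+66],None,fx=6,fy=6,interpolation=cv2.INTER_CUBIC))
cv2.imwrite('pics/near2.png',np.hstack(o))
E
```

```text
[-0.53915996  0.59548047  0.25361944] 0.023642589101873543
```

View pics/near2.png

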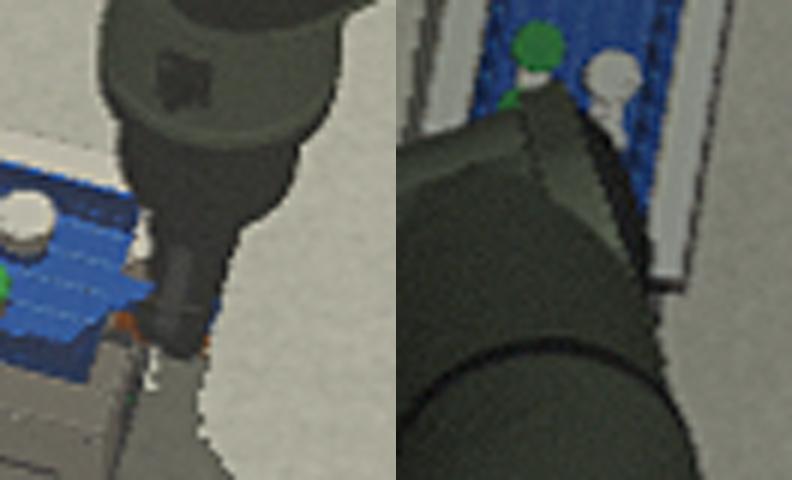

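The fingers hold the tongue at their very tips, and at 24 mm instead of 29.5 with an 18 N lift they appear to be splaying. I'll open and regrip 5 mm deeper with less force.

```bash
python3 -m handwheel '[{"dx":0,"dy":0,"dz":0,"wx":0,"wy":0,"wz":0,"claw":65},{"dx":0,"dy":0,"dz":0,"wx":0,"wy":0,"wz":0,"claw":65},{"dx":0,"dy":0,"dz":0.5,"wx":0,"wy":0,"wz":0,"claw":65},{"dx":0,"dy":0,"dz":0,"wx":0,"wy":0,"wz":0,"claw":65}]' 40
python3 -m handwheel '[{"dx":0,"dy":0,"dz":0,"wx":0,"wy":0,"wz":0,"claw":0},{"dx":0,"dy":0,"dz":0,"wx":0,"wy":0,"wz":0,"claw":0},{"dx":0,"dy":0,"dz":0,"wx":0,"wy":0,"wz":0,"claw":0},{"dx":0,"dy":0,"dz":0,"wx":0,"wy":0,"wz":0,"claw":0},{"dx":0,"dy":0,"dz":0,"wx":0,"wy":0,"wz":0,"claw":0}]' 40
python3 - <<'E'
from h import *
s=monitor.observe(); print(s['moment'],s['grip_width'])
E
```

```text
clock: 4.92
position: [0.4584, 0.1452, 0.0534]
tool_rot: [-3.141, -0.001, 3.004]
force: [0.1, -0.0, -0.6]
grip_width: 0.0554
finger_force: 0.0
clock: 5.55
position: [0.4587, 0.1454, 0.054]
tool_rot: [3.141, 0.0, 3.004]
force: [-1.1, 1.1, 5.8]
grip_width: 0.026
finger_force: 39.6
[0.08245012 0.15172625 0.0666269 ] 0.02600863024687738
```

```bash
python3 -m handwheel '[{"dx":0,"dy":0,"dz":0,"wx":0,"wy":0,"wz":0,"claw":0},{"dx":0,"dy":0,"dz":0,"wx":0,"wy":0,"wz":0,"claw":0},{"dx":0.06,"dy":0,"dz":-0.82,"wx":0,"wy":0.0436,"wz":0,"claw":0},{"dx":0,"dy":0,"dz":0,"wx":0,"wy":0,"wz":0,"claw":0}]' 55
python3 -m handwheel '[{"dx":0.06,"dy":0,"dz":-0.82,"wx":0,"wy":0.0436,"wz":0,"claw":0},{"dx":0.06,"dy":0,"dz":-0.82,"wx":0,"wy":0.0436,"wz":0,"claw":0},{"dx":0,"dy":0,"dz":0,"wx":0,"wy":0,"wz":0,"claw":0}]' 55
```

```text
clock: 6.05
position: [0.4587, 0.1453, 0.0623]
tool_rot: [3.141, -0.043, 3.003]
force: [0.9, 0.7, -1.2]
grip_width: 0.0244
finger_force: 55.5
clock: 6.42
position: [0.4584, 0.1453, 0.0783]
tool_rot: [3.141, -0.129, 3.003]
force: [1.0, 0.9, -1.4]
grip_width: 0.0243
finger_force: 55.6
```

```bash
python3 -m handwheel '[{"dx":0.06,"dy":0,"dz":-0.82,"wx":0,"wy":0.0436,"wz":0,"claw":0},{"dx":0.06,"dy":0,"dz":-0.82,"wx":0,"wy":0.0436,"wz":0,"claw":0},{"dx":0.06,"dy":0,"dz":-0.82,"wx":0,"wy":0.0436,"wz":0,"claw":0},{"dx":0,"dy":0,"dz":0,"wx":0,"wy":0,"wz":0,"claw":0}]' 55
python3 - <<'E'
from h import *
p=np.load('p.npy')
print(Rdown(p[2],.262).as_euler('xyz'))
o=[]
for n,(u,v) in (('side',(225,190)),('top',(190,160))):
    g=optics.grab_frame(n)
    o.append(cv2.resize(g['frame'][v:v+100,u:u+100],None,fx=4,fy=4,interpolation=cv2.INTER_CUBIC))
cv2.imwrite('pics/up.png',np.hstack(o))
E
```

```text
clock: 6.92
position: [0.4606, 0.145, 0.1024]
tool_rot: [-3.141, -0.26, 3.003]
force: [1.4, 0.4, -1.9]
grip_width: 0.0241
finger_force: 55.5
[ 3.14159265 -0.262       3.00329675]
```

View pics/up.png

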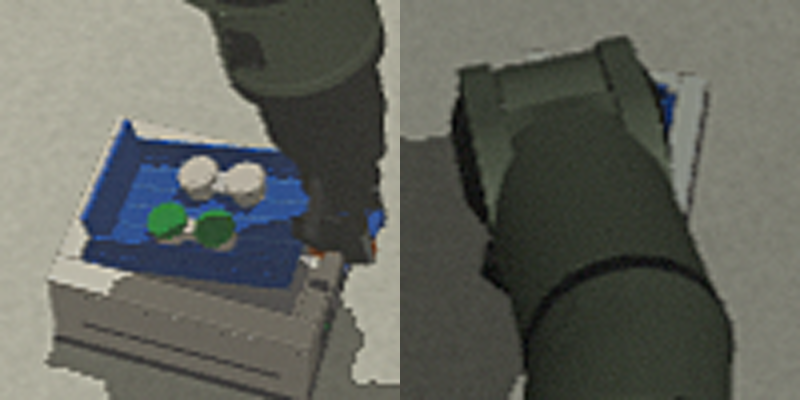

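The side view shows the tray swung up, with both cases in place. Next I'll draw it out along its own plane, then lift.

```bash
python3 -m handwheel '[{"dx":0.5,"dy":0,"dz":0,"wx":0,"wy":0,"wz":0,"claw":0},{"dx":0.7,"dy":0,"dz":-0.1,"wx":0,"wy":0,"wz":0,"claw":0},{"dx":0.8,"dy":0,"dz":-0.3,"wx":0,"wy":0,"wz":0,"claw":0},{"dx":0.8,"dy":0,"dz":-0.5,"wx":0,"wy":0,"wz":0,"claw":0}]' 55
python3 -m handwheel '[{"dx":0.5,"dy":0,"dz":-1,"wx":0,"wy":0,"wz":0,"claw":0},{"dx":0.5,"dy":0,"dz":-1.5,"wx":0,"wy":0,"wz":0,"claw":0},{"dx":0.5,"dy":0,"dz":-2,"wx":0,"wy":0,"wz":0,"claw":0},{"dx":0.4,"dy":0,"dz":-2,"wx":0,"wy":0,"wz":0,"claw":0},{"dx":0,"dy":0,"dz":0,"wx":0,"wy":0,"wz":0,"claw":0}]' 55
python3 - <<'E'
from h import *
o=[]
for n,(u,v) in (('side',(225,170)),('top',(190,160))):
    g=optics.grab_frame(n)
    o.append(cv2.resize(g['frame'][v:v+110,u:u+110],None,fx=3.6,fy=3.6,interpolation=cv2.INTER_CUBIC))
cv2.imwrite('pics/out.png',np.hstack(o))
E
```

```text
clock: 7.52
position: [0.4351, 0.1486, 0.1193]
tool_rot: [-3.141, -0.262, 3.004]
force: [-0.6, 0.0, -1.6]
grip_width: 0.0245
finger_force: 55.4
clock: 8.15
position: [0.4352, 0.1489, 0.1882]
tool_rot: [3.14, -0.259, 3.004]
force: [-0.0, 0.6, -2.3]
grip_width: 0.0246
finger_force: 55.3
```

View pics/out.png

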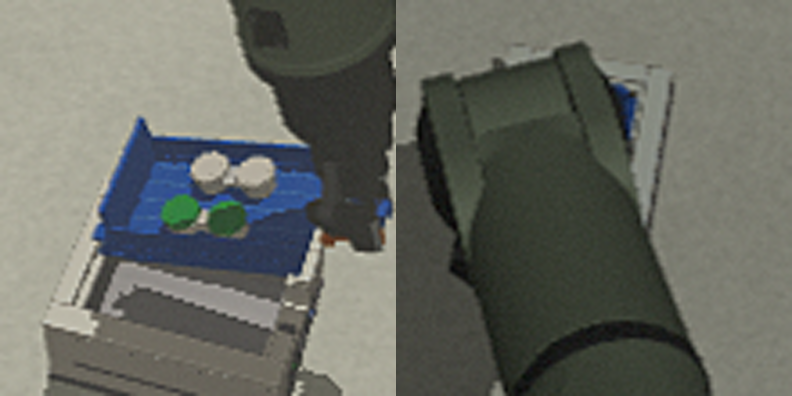

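The tray is free of the frame with both cases on it. I'll level it and carry it to the clear area.

```bash
python3 - <<'E'
from h import *
p=np.load('p.npy'); a=Tp((.555,-.145,p[2]),[-.109,-.00275,.09])[0]
s=monitor.observe(); p0=np.array(s['position'])
plan([(p0,Rdown(p[2])),(a,Rdown(p[2])),(a-[0,0,.087],Rdown(p[2],.04))]); print(a)
E
```

```text
{'dx': np.float64(0.0), 'dy': np.float64(0.0), 'dz': np.float64(0.0)} [ 0.    -0.261  0.   ]
{'dx': np.float64(-5.1), 'dy': np.float64(-27.7), 'dz': np.float64(9.66)} [0. 0. 0.]
{'dx': np.float64(0.0), 'dy': np.float64(0.0), 'dz': np.float64(8.7)} [0.   0.04 0.  ]
[ 0.44666159 -0.1326975   0.09      ]
```

```bash
python3 -m handwheel '[{"dx":0,"dy":0,"dz":0,"wx":0,"wy":-0.05,"wz":0,"claw":0},{"dx":0,"dy":0,"dz":0,"wx":0,"wy":-0.07,"wz":0,"claw":0},{"dx":0,"dy":0,"dz":0,"wx":0,"wy":-0.07,"wz":0,"claw":0},{"dx":0,"dy":0,"dz":0,"wx":0,"wy":-0.07,"wz":0,"claw":0},{"dx":-0.1,"dy":-0.7,"dz":0,"wx":0,"wy":0,"wz":0,"claw":0},{"dx":-0.3,"dy":-1.5,"dz":0,"wx":0,"wy":0,"wz":0,"claw":0},{"dx":-0.4,"dy":-2.2,"dz":0,"wx":0,"wy":0,"wz":0,"claw":0},{"dx":-0.5,"dy":-2.8,"dz":0,"wx":0,"wy":0,"wz":0,"claw":0}]' 55
python3 -m handwheel '[{"dx":-0.5,"dy":-3,"dz":0,"wx":0,"wy":0,"wz":0,"claw":0},{"dx":-0.6,"dy":-3.1,"dz":0,"wx":0,"wy":0,"wz":0,"claw":0},{"dx":-0.6,"dy":-3.1,"dz":0,"wx":0,"wy":0,"wz":0,"claw":0},{"dx":-0.6,"dy":-3.1,"dz":0,"wx":0,"wy":0,"wz":0,"claw":0},{"dx":-0.5,"dy":-3,"dz":0.3,"wx":0,"wy":0,"wz":0,"claw":0},{"dx":-0.5,"dy":-2.5,"dz":1,"wx":0,"wy":0,"wz":0,"claw":0},{"dx":-0.4,"dy":-1.8,"dz":1.7,"wx":0,"wy":0,"wz":0,"claw":0},{"dx":-0.1,"dy":-0.9,"dz":2.2,"wx":0,"wy":0,"wz":0,"claw":0}]' 55
python3 -m handwheel '[{"dx":0,"dy":0,"dz":2.4,"wx":0,"wy":0,"wz":0,"claw":0},{"dx":0,"dy":0,"dz":2,"wx":0,"wy":0,"wz":0,"claw":0},{"dx":0,"dy":0,"dz":2,"wx":0,"wy":0,"wz":0,"claw":0},{"dx":0,"dy":0,"dz":1.6,"wx":0,"wy":0,"wz":0,"claw":0},{"dx":0,"dy":0,"dz":0,"wx":0,"wy":0.02,"wz":0,"claw":0}]' 55
python3 - <<'E'
from h import *
o=[]
for n,(u,v) in (('side',(240,130)),('top',(250,160))):
    g=optics.grab_frame(n)
    o.append(cv2.resize(g['frame'][v:v+110,u:u+110],None,fx=3.6,fy=3.6,interpolation=cv2.INTER_CUBIC))
cv2.imwrite('pics/carry.png',np.hstack(o))
E
```

```text
clock: 9.25
position: [0.4375, 0.0738, 0.1863]
tool_rot: [-3.141, -0.003, 3.003]
force: [0.6, 0.3, -0.9]
grip_width: 0.0244
finger_force: 55.4
clock: 10.25
position: [0.4465, -0.1352, 0.1339]
tool_rot: [-3.142, -0.002, 3.001]
force: [1.3, 0.4, -1.1]
grip_width: 0.0245
finger_force: 55.4
clock: 10.88
position: [0.4453, -0.1338, 0.0535]
tool_rot: [3.141, -0.026, 3.002]
force: [-0.1, 0.6, -2.4]
grip_width: 0.0242
finger_force: 55.4
```

View pics/carry.png

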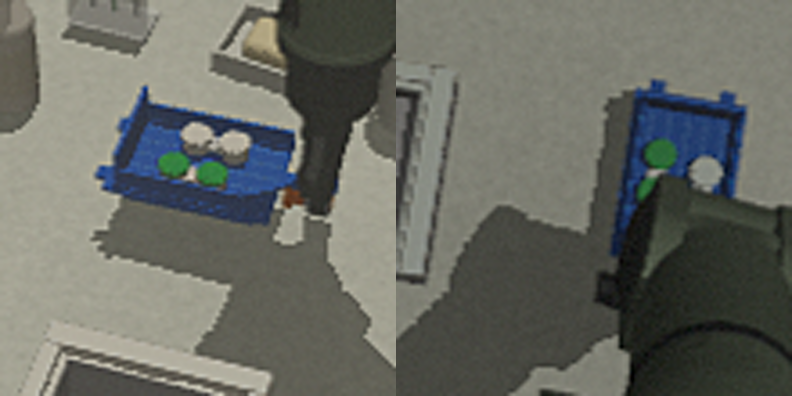

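Level, with both cases still on. Lowering now.

```bash
python3 -m handwheel '[{"dx":0,"dy":0,"dz":2,"wx":0,"wy":0.01,"wz":0,"claw":0},{"dx":0,"dy":0,"dz":1.5,"wx":0,"wy":0.01,"wz":0,"claw":0},{"dx":0,"dy":0,"dz":0.6,"wx":0,"wy":0,"wz":0,"claw":0},{"dx":0,"dy":0,"dz":0,"wx":0,"wy":0,"wz":0,"claw":0}]' 55
python3 -m handwheel '[{"dx":0,"dy":0,"dz":0.3,"wx":0,"wy":0,"wz":0,"claw":0},{"dx":0,"dy":0,"dz":0.3,"wx":0,"wy":0,"wz":0,"claw":0},{"dx":0,"dy":0,"dz":0,"wx":0,"wy":0,"wz":0,"claw":0}]' 55
python3 -m handwheel '[{"dx":0,"dy":0,"dz":0.2,"wx":0,"wy":0,"wz":0,"claw":0},{"dx":0,"dy":0,"dz":0,"wx":0,"wy":0,"wz":0,"claw":0}]' 55
```

```text
clock: 11.48
position: [0.4453, -0.1325, 0.0135]
tool_rot: [-3.142, -0.042, 3.004]
force: [0.8, -0.2, -1.4]
grip_width: 0.0246
finger_force: 55.4
clock: 11.85
position: [0.4452, -0.1325, 0.0075]
tool_rot: [-3.142, -0.042, 3.004]
force: [-0.3, -0.1, -0.6]
grip_width: 0.0245
finger_force: 55.4
clock: 12.1
position: [0.4451, -0.1324, 0.0055]
tool_rot: [-3.142, -0.042, 3.004]
force: [0.2, -0.0, -1.9]
grip_width: 0.0245
finger_force: 55.4
```

```bash
python3 -m handwheel '[{"dx":0,"dy":0,"dz":0.3,"wx":0,"wy":0,"wz":0,"claw":0},{"dx":0,"dy":0,"dz":0,"wx":0,"wy":0,"wz":0,"claw":0}]' 55
python3 -m handwheel '[{"dx":0,"dy":0,"dz":0.1,"wx":0,"wy":0,"wz":0,"claw":0},{"dx":0,"dy":0,"dz":0,"wx":0,"wy":0.01,"wz":0,"claw":0},{"dx":0,"dy":0,"dz":0,"wx":0,"wy":0,"wz":0,"claw":0}]' 55
```

```text
clock: 12.35
position: [0.4451, -0.1324, 0.0024]
tool_rot: [-3.142, -0.042, 3.004]
force: [0.5, -0.6, 0.5]
grip_width: 0.0245
finger_force: 55.5
clock: 12.72
position: [0.4451, -0.1325, 0.0016]
tool_rot: [-3.142, -0.052, 3.004]
force: [-1.2, -0.2, 1.3]
grip_width: 0.0242
finger_force: 55.7
```

```bash
python3 -m handwheel '[{"dx":0,"dy":0,"dz":0,"wx":0,"wy":0,"wz":0,"claw":0},{"dx":0,"dy":0,"dz":0,"wx":0,"wy":0,"wz":0,"claw":0},{"dx":0,"dy":0,"dz":0,"wx":0,"wy":0,"wz":0,"claw":35},{"dx":0,"dy":0,"dz":0,"wx":0,"wy":0,"wz":0,"claw":42},{"dx":0,"dy":0,"dz":0,"wx":0,"wy":0,"wz":0,"claw":55},{"dx":0,"dy":0,"dz":0,"wx":0,"wy":0,"wz":0,"claw":65}]' 20
python3 -m handwheel '[{"dx":0,"dy":0,"dz":-1,"wx":0,"wy":-0.02,"wz":0,"claw":65},{"dx":0,"dy":0,"dz":-3,"wx":0,"wy":-0.032,"wz":0,"claw":65},{"dx":0,"dy":0,"dz":-6,"wx":0,"wy":0,"wz":0,"claw":65},{"dx":0,"dy":0,"dz":-6,"wx":0,"wy":0,"wz":0,"claw":65},{"dx":0,"dy":6,"dz":0,"wx":0,"wy":0,"wz":0,"claw":65},{"dx":0,"dy":6,"dz":0,"wx":0,"wy":0,"wz":0,"claw":65},{"dx":0,"dy":6,"dz":0,"wx":0,"wy":0,"wz":0,"claw":65},{"dx":0,"dy":6,"dz":0,"wx":0,"wy":0,"wz":0,"claw":65}]' 20
python3 - <<'E'
from h import *
o=[]
for n,(u,v) in (('side',(230,100)),('top',(240,150))):
    g=optics.grab_frame(n)
    o.append(cv2.resize(g['frame'][v:v+100,u:u+100],None,fx=4,fy=4,interpolation=cv2.INTER_CUBIC))
cv2.imwrite('pics/set.png',np.hstack(o))
E
```

```text
clock: 13.48
position: [0.4449, -0.1324, 0.0015]
tool_rot: [-3.142, -0.052, 3.004]
force: [-0.6, 0.1, -0.1]
grip_width: 0.0557
finger_force: 0.0
clock: 14.48
position: [0.4792, 0.1069, 0.1623]
tool_rot: [3.141, 0.002, 3.004]
force: [0.7, -0.0, -0.5]
grip_width: 0.0554
finger_force: 0.0
```

View pics/set.png

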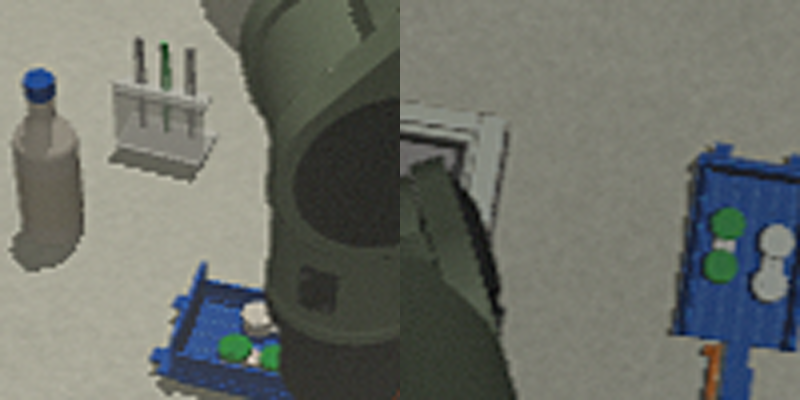

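The picture shows the tray standing flat on the vanity top (top px about (427,213)), both cases on it and the tab sprung out again. I'll fit its pose from the silhouette in the top view.

```bash
cat >> h.py <<'E'
def boxes(p):
    B=[(-.075,.075,-.0495,.0495,.004,.016),(-.122,-.075,-.018,.018,.003,.016),(-.075,.065,.041,.044,.016,.036),(-.075,.065,-.044,-.041,.016,.036),(.060,.065,-.044,.044,.016,.056)]
    return [Tp(p,[[x,y,z] for x in b[:2] for y in b[2:4] for z in b[4:]]) for b in B]
def sil(g,p,S=4):
    m=np.zeros((420*S,560*S),np.uint8)
    for b in boxes(p):
        cv2.fillConvexPoly(m,cv2.convexHull(((proj(g,b)+.5)*S).astype(np.int32)),1)
    return cv2.resize(m.astype(np.float32),(560,420),interpolation=cv2.INTER_AREA)
def fit_tray(g,p0):
    from scipy.optimize import minimize
    f=g['frame']; hsv=cv2.cvtColor(f,cv2.COLOR_BGR2HSV); h,s,v=cv2.split(hsv)
    m=(((h>100)&(h<130)&(s>110))|((h>35)&(h<85)&(s>100))|((h<18)&(s>130))).astype(np.uint8)
    m=cv2.morphologyEx(m,cv2.MORPH_CLOSE,np.ones((9,9),np.uint8)).astype(np.float32)
    u,w=proj(g,[p0[0],p0[1],.016])[0]; k=np.zeros_like(m); k[int(w)-50:int(w)+50,int(u)-45:int(u)+45]=1; m*=k
    c=lambda q:np.abs(sil(g,(p0[0]+q[0]/100,p0[1]+q[1]/100,p0[2]+q[2]/10))-m).sum()
    r=minimize(c,[0,0,0],method='Nelder-Mead',options=dict(initial_simplex=[[0,0,0],[1,0,0],[0,1,0],[0,0,1]]))
    q=r.x; return (p0[0]+q[0]/100,p0[1]+q[1]/100,p0[2]+q[2]/10),r.fun,m.sum()
E
python3 - <<'E'
from h import *
g=optics.grab_frame('top')
q,e,n=fit_tray(g,(.555,-.145,-.138)); print(np.round(q,4),e,n); np.save('q.npy',q)
for k in ['tray_mid','case_green_mid','case_white_mid']:
    m=optics.masks_of(k,'top')
    if m: r=m[0]['region']; ys,xs=np.nonzero(r); W=atz(g,xs.mean(),ys.mean(),.030 if 'c'==k[0] else .016); print(k,m[0]['p'],W.round(3))
t=Tp(q,[.0625,0,.036])[0]; print('lip TCP',t)
R=Rdown(q[2])*Rn.from_euler('z',np.pi/2)
R2=Rdown(q[2])*Rn.from_euler('z',-np.pi/2)
s=monitor.observe(); print(s['qpos'])
for r in (R,R2): delta(t+[0,0,.1],r)
E
```

```text
[ 0.5535 -0.1446 -0.1356] 112.625 1563.0
tray_mid 0.68 [ 0.544 -0.145  0.016]
case_green_mid 0.39 [ 0.54  -0.143  0.03 ]
case_white_mid 0.65 [ 0.543 -0.166  0.03 ]
lip TCP [ 0.61537803 -0.15301292  0.036     ]
[-0.38854407  0.4086553   0.06835868  2.01941052 -0.04062822  0.71414291
  1.13684261]
shift cm [-17.05 -23.58   2.6 ] turn [0.000e+00 1.000e-03 1.568e+00]
shift cm [-17.05 -23.58   2.6 ] turn [-1.000e-03  0.000e+00 -1.574e+00]
```

```bash
python3 -m handwheel '[{"dx":-2.85,"dy":-3.93,"dz":0,"wx":0,"wy":0,"wz":0,"claw":65},{"dx":-2.85,"dy":-3.93,"dz":0,"wx":0,"wy":0,"wz":0,"claw":65},{"dx":-2.85,"dy":-3.93,"dz":0,"wx":0,"wy":0,"wz":0,"claw":65},{"dx":-2.85,"dy":-3.93,"dz":0,"wx":0,"wy":0,"wz":0,"claw":65},{"dx":-2.85,"dy":-3.93,"dz":0,"wx":0,"wy":0,"wz":0,"claw":65},{"dx":-2.8,"dy":-3.93,"dz":0,"wx":0,"wy":0,"wz":0,"claw":65},{"dx":0,"dy":0,"dz":0,"wx":0,"wy":0,"wz":0.17,"claw":50},{"dx":0,"dy":0,"dz":0,"wx":0,"wy":0,"wz":0.17,"claw":40}]' 30
python3 -m handwheel '[{"dx":0,"dy":0,"dz":0,"wx":0,"wy":0,"wz":0.175,"claw":35},{"dx":0,"dy":0,"dz":0,"wx":0,"wy":0,"wz":0.175,"claw":35},{"dx":0,"dy":0,"dz":0,"wx":0,"wy":0,"wz":0.175,"claw":35},{"dx":0,"dy":0,"dz":0,"wx":0,"wy":0,"wz":0.175,"claw":35},{"dx":0,"dy":0,"dz":0,"wx":0,"wy":0,"wz":0.175,"claw":35},{"dx":0,"dy":0,"dz":0,"wx":0,"wy":0,"wz":0.175,"claw":35},{"dx":0,"dy":0,"dz":2,"wx":0,"wy":0,"wz":0.178,"claw":35},{"dx":0,"dy":0,"dz":0,"wx":0,"wy":0,"wz":0,"claw":35}]'
python3 - <<'E'
from h import *
q=np.load('q.npy'); s=monitor.observe(); print(s['qpos'].round(3))
delta(Tp(q,[.0625,0,.032])[0],Rdown(q[2])*Rn.from_euler('z',np.pi/2))
E
```

```text
clock: 15.78
position: [0.6149, -0.1544, 0.1616]
tool_rot: [-3.141, 0.0, 2.655]
force: [1.3, 0.6, 0.3]
grip_width: 0.0343
finger_force: 0.0
clock: 16.77
position: [0.6146, -0.1528, 0.1407]
tool_rot: [-3.14, 0.001, 1.435]
force: [0.7, 0.4, 0.1]
grip_width: 0.0301
finger_force: 0.0
[-0.17   0.698  0.498  1.673 -0.41   0.878  0.36 ]
shift cm [-0.    0.1  10.87] turn [-0.002  0.001 -0.   ]
```

```bash
python3 -m handwheel '[{"dx":0,"dy":0.1,"dz":4.5,"wx":0,"wy":0,"wz":0,"claw":35},{"dx":0,"dy":0,"dz":4,"wx":0,"wy":0,"wz":0,"claw":35},{"dx":0,"dy":0,"dz":2.3,"wx":0,"wy":0,"wz":0,"claw":35},{"dx":0,"dy":0,"dz":0,"wx":0,"wy":0,"wz":0,"claw":35}]' 30
python3 -m handwheel '[{"dx":0,"dy":0,"dz":0,"wx":0,"wy":0,"wz":0,"claw":0},{"dx":0,"dy":0,"dz":0,"wx":0,"wy":0,"wz":0,"claw":0},{"dx":0,"dy":0,"dz":0,"wx":0,"wy":0,"wz":0,"claw":0},{"dx":0,"dy":0,"dz":0,"wx":0,"wy":0,"wz":0,"claw":0}]' 60
```

```text
clock: 17.27
position: [0.616, -0.1527, 0.0331]
tool_rot: [-3.14, -0.0, 1.438]
force: [0.0, -0.5, 0.6]
grip_width: 0.0299
finger_force: 0.0
clock: 17.77
position: [0.6176, -0.1526, 0.0353]
tool_rot: [3.139, 0.0, 1.436]
force: [-0.1, -1.6, 5.5]
grip_width: 0.0037
finger_force: 59.8
```

Gripped (3.7 mm on the 5 mm lip). Next I'll lift and plan the carry and pour.

```bash
python3 -m handwheel '[{"dx":0,"dy":0,"dz":-0.5,"wx":0,"wy":0,"wz":0,"claw":0},{"dx":0,"dy":0,"dz":-1.5,"wx":0,"wy":0,"wz":0,"claw":0},{"dx":0,"dy":0,"dz":-2.5,"wx":0,"wy":0,"wz":0,"claw":0},{"dx":0,"dy":0,"dz":-3.5,"wx":0,"wy":0,"wz":0,"claw":0},{"dx":0,"dy":0,"dz":-4,"wx":0,"wy":0,"wz":0,"claw":0},{"dx":0,"dy":0,"dz":-3.5,"wx":0,"wy":0,"wz":0,"claw":0},{"dx":0,"dy":0,"dz":-2,"wx":0,"wy":0,"wz":0,"claw":0},{"dx":0,"dy":0,"dz":0,"wx":0,"wy":0,"wz":0,"claw":0}]' 70
cat >> h.py <<'E'
def pour(th,tipx,tipz,p,y=0):
    t=np.radians(th); r=np.array([.1845,0,.018])
    x=r[0]*np.cos(t)-r[2]*np.sin(t); z=r[0]*np.sin(t)+r[2]*np.cos(t)
    return Tp(p,[tipx+x,y,tipz+z])[0],Rdown(p[2],-t)*Rn.from_euler('z',np.pi/2)
E
python3 - <<'E'
from h import *
p=np.load('p.npy')
P=[pour(0,.03,.17,p),pour(20,.025,.095,p),pour(24,.025,.092,p),pour(28,.025,.088,p),pour(32,.025,.084,p),pour(36,.025,.08,p),pour(40,.025,.078,p),pour(45,.025,.076,p)]
for a in P: print(a[0].round(3))
plan(P)
E
```

```text
clock: 18.77
position: [0.6174, -0.1522, 0.2109]
tool_rot: [3.138, -0.0, 1.436]
force: [0.3, -0.6, -2.3]
grip_width: 0.0035
finger_force: 68.8
[0.779 0.103 0.188]
[0.757 0.106 0.175]
[0.751 0.107 0.183]
[0.744 0.108 0.191]
[0.737 0.109 0.197]
[0.728 0.11  0.203]
[0.72  0.112 0.21 ]
[0.708 0.113 0.219]
{'dx': np.float64(27.5), 'dy': np.float64(12.54), 'dz': np.float64(2.34)} [ 0.004 -0.     0.003]
{'dx': np.float64(-0.0), 'dy': np.float64(-2.23), 'dz': np.float64(1.3)} [-0.349 -0.     0.   ]
{'dx': np.float64(0.0), 'dy': np.float64(-0.27), 'dz': np.float64(-1.0)} [-0.07 -0.   -0.  ]
{'dx': np.float64(-0.0), 'dy': np.float64(-0.33), 'dz': np.float64(-0.92)} [-0.07  0.   -0.  ]
{'dx': np.float64(0.0), 'dy': np.float64(-0.36), 'dz': np.float64(-0.93)} [-0.07  0.   -0.  ]
{'dx': np.float64(-0.0), 'dy': np.float64(-0.38), 'dz': np.float64(-0.94)} [-0.07  0.    0.  ]
{'dx': np.float64(0.0), 'dy': np.float64(-0.29), 'dz': np.float64(-1.12)} [-0.07 -0.    0.  ]
{'dx': np.float64(0.0), 'dy': np.float64(-0.36), 'dz': np.float64(-1.45)} [-0.087  0.    -0.   ]
```

```bash
python3 -m handwheel '[{"dx":0.7,"dy":0.3,"dz":0,"wx":0,"wy":0,"wz":0,"claw":0},{"dx":1.6,"dy":0.7,"dz":0,"wx":0,"wy":0,"wz":0,"claw":0},{"dx":2.5,"dy":1.1,"dz":0,"wx":0,"wy":0,"wz":0,"claw":0},{"dx":3.2,"dy":1.5,"dz":0,"wx":0,"wy":0,"wz":0,"claw":0},{"dx":3.5,"dy":1.6,"dz":0,"wx":0,"wy":0,"wz":0,"claw":0},{"dx":3.5,"dy":1.6,"dz":0,"wx":0,"wy":0,"wz":0,"claw":0},{"dx":3.5,"dy":1.6,"dz":0,"wx":0,"wy":0,"wz":0,"claw":0},{"dx":3.2,"dy":1.5,"dz":0,"wx":0,"wy":0,"wz":0,"claw":0}]' 70
python3 -m handwheel '[{"dx":2.6,"dy":1.2,"dz":0,"wx":0,"wy":0,"wz":0,"claw":0},{"dx":1.8,"dy":0.8,"dz":0,"wx":0,"wy":0,"wz":0,"claw":0},{"dx":1.0,"dy":0.4,"dz":0,"wx":0,"wy":0,"wz":0,"claw":0},{"dx":0.4,"dy":0.2,"dz":0,"wx":0,"wy":0,"wz":0,"claw":0},{"dx":0,"dy":0,"dz":0,"wx":0,"wy":0,"wz":0,"claw":0}]' 70
python3 - <<'E'
from h import *
p=np.load('p.npy')
P=[pour(t,.025,z,p) for t,z in ((6,.155),(12,.13),(16,.115),(20,.1))]
plan(P); print(monitor.observe()['qpos'].round(2))
gt=optics.grab_frame('top');gs=optics.grab_frame('side')
for g,n in ((gt,'top'),(gs,'side')):
    for k in ('case_green_mid','case_white_mid','tray_mid'):
        m=optics.masks_of(k,n)
        if m: print(n,k,round(m[0]['p'],2),np.round(m[0]['rect']))
E
```

```text
clock: 19.77
position: [0.7446, 0.0527, 0.2074]
tool_rot: [-3.141, -0.0, 1.437]
force: [-0.1, -0.2, -1.4]
grip_width: 0.0036
finger_force: 68.7
clock: 20.4
position: [0.7775, 0.1034, 0.2084]
tool_rot: [3.141, 0.0, 1.436]
force: [-0.3, -0.6, -0.5]
grip_width: 0.0036
finger_force: 68.7
{'dx': np.float64(0.02), 'dy': np.float64(-0.67), 'dz': np.float64(1.63)} [-0.105  0.     0.003]
{'dx': np.float64(0.0), 'dy': np.float64(-0.55), 'dz': np.float64(0.57)} [-0.105  0.    -0.   ]
{'dx': np.float64(-0.0), 'dy': np.float64(-0.48), 'dz': np.float64(0.18)} [-0.07 -0.    0.  ]
{'dx': np.float64(-0.0), 'dy': np.float64(-0.58), 'dz': np.float64(0.16)} [-0.07  0.    0.  ]
[-0.45  0.88  0.53  1.12 -0.42  1.24 -0.09]
top case_green_mid 0.31 [258. 126.  12.  38.]
top tray_mid 0.53 [256. 126.  15.  48.]
side case_green_mid 0.48 [207. 205.  24.  11.]
side case_white_mid 0.63 [213. 196.  26.  13.]
side tray_mid 0.74 [185. 189.  83.  43.]
```

```bash
python3 -m handwheel '[{"dx":0,"dy":-0.35,"dz":0.8,"wx":-0.05,"wy":0,"wz":0,"claw":0},{"dx":0,"dy":-0.35,"dz":0.8,"wx":-0.055,"wy":0,"wz":0,"claw":0},{"dx":0,"dy":-0.28,"dz":0.3,"wx":-0.055,"wy":0,"wz":0,"claw":0},{"dx":0,"dy":-0.28,"dz":0.28,"wx":-0.05,"wy":0,"wz":0,"claw":0},{"dx":0,"dy":-0.48,"dz":0.18,"wx":-0.07,"wy":0,"wz":0,"claw":0},{"dx":0,"dy":-0.58,"dz":0.16,"wx":-0.07,"wy":0,"wz":0,"claw":0},{"dx":0,"dy":0,"dz":0,"wx":0,"wy":0,"wz":0,"claw":0}]' 70
python3 - <<'E'
from h import *
p=np.load('p.npy')
P=[pour(t,.025,z,p) for t,z in ((20,.1),(24,.094),(28,.088),(32,.084),(36,.08),(40,.078),(45,.076))]
plan(P); print(monitor.observe()['qpos'].round(2))
g=optics.grab_frame('side')
T=[[.0625,.044,.04],[.0625,-.044,.04],[-.122,.018,0],[-.122,-.018,0]]
s=monitor.observe(); R=Rn.from_euler('xyz',s['tool_rot'])*Rn.from_euler('z',-np.pi/2)*Rn.from_matrix(np.diag([-1.,1,-1]))
W=R.apply(np.array(T)-[.0625,0,.018])+s['position']; print(proj(g,W).round(0).tolist(),W.round(3).tolist())
for k in ('case_green_mid','case_white_mid','tray_mid','tab'):
    m=optics.masks_of(k,'side')
    if m: print(k,round(m[0]['p'],2),np.round(m[0]['rect']))
cv2.imwrite('pics/tilt.png',g['frame'])
f=g['frame'];h,sv,v=cv2.split(cv2.cvtColor(f,cv2.COLOR_BGR2HSV))
m=((h>100)&(h<130)&(sv>110)); m[:,:150]=0; ys,xs=np.nonzero(m[150:320,150:350]); print('blue bbox',xs.min()+150,xs.max()+150,ys.min()+150,ys.max()+150)
E
```

```text
clock: 21.68
position: [0.7559, 0.1071, 0.1799]
tool_rot: [2.793, -0.0, 1.436]
force: [1.0, 1.1, -0.7]
grip_width: 0.0035
finger_force: 68.9
{'dx': np.float64(-0.06), 'dy': np.float64(0.08), 'dz': np.float64(0.01)} [-0.    -0.002  0.004]
{'dx': np.float64(0.0), 'dy': np.float64(-0.38), 'dz': np.float64(-0.72)} [-0.07 -0.   -0.  ]
{'dx': np.float64(-0.0), 'dy': np.float64(-0.41), 'dz': np.float64(-0.73)} [-0.07  0.   -0.  ]
{'dx': np.float64(0.0), 'dy': np.float64(-0.36), 'dz': np.float64(-0.93)} [-0.07  0.   -0.  ]
{'dx': np.float64(-0.0), 'dy': np.float64(-0.38), 'dz': np.float64(-0.94)} [-0.07  0.    0.  ]
{'dx': np.float64(0.0), 'dy': np.float64(-0.29), 'dz': np.float64(-1.12)} [-0.07 -0.    0.  ]
{'dx': np.float64(0.0), 'dy': np.float64(-0.36), 'dz': np.float64(-1.45)} [-0.087  0.    -0.   ]
[-0.62  0.72  0.56  1.6  -0.42  0.61 -0.07]
[[202.0, 216.0], [216.0, 191.0], [267.0, 245.0], [271.0, 234.0]] [[0.755, 0.152, 0.201], [0.743, 0.064, 0.201], [0.594, 0.147, 0.1], [0.589, 0.112, 0.1]]
case_green_mid 0.65 [217. 215.  21.  16.]
case_white_mid 0.68 [225. 209.  19.  15.]
tray_mid 0.77 [192. 197.  82.  47.]
blue bbox 190 270 167 246
```

```bash
python3 - <<'E'
from h import *
p=np.load('p.npy')
plan([pour(t,x,z,p) for t,x,z in ((20,.04,.1),(24,.055,.098),(28,.06,.096),(32,.06,.094),(36,.06,.092),(40,.06,.09),(44,.06,.09),(48,.06,.09))])
E
```

```text
{'dx': np.float64(0.02), 'dy': np.float64(1.3), 'dz': np.float64(0.51)} [ 0.001 -0.001  0.003]
{'dx': np.float64(0.0), 'dy': np.float64(1.17), 'dz': np.float64(-0.58)} [-0.07 -0.   -0.  ]
{'dx': np.float64(-0.0), 'dy': np.float64(0.2), 'dz': np.float64(-0.9)} [-0.07  0.   -0.  ]
{'dx': np.float64(-0.0), 'dy': np.float64(-0.26), 'dz': np.float64(-1.11)} [-0.07  0.   -0.  ]
{'dx': np.float64(0.0), 'dy': np.float64(-0.28), 'dz': np.float64(-1.11)} [-0.07  0.    0.  ]
{'dx': np.float64(0.0), 'dy': np.float64(-0.29), 'dz': np.float64(-1.12)} [-0.07 -0.    0.  ]
{'dx': np.float64(-0.0), 'dy': np.float64(-0.17), 'dz': np.float64(-1.28)} [-0.07  0.   -0.  ]
{'dx': np.float64(-0.0), 'dy': np.float64(-0.17), 'dz': np.float64(-1.28)} [-0.07  0.    0.  ]
```

```bash
python3 -m handwheel '[{"dx":0,"dy":1.3,"dz":0.5,"wx":0,"wy":0,"wz":0,"claw":0},{"dx":0,"dy":1.15,"dz":-0.6,"wx":-0.07,"wy":0,"wz":0,"claw":0},{"dx":0,"dy":0.1,"dz":-0.45,"wx":-0.035,"wy":0,"wz":0,"claw":0},{"dx":0,"dy":0.1,"dz":-0.45,"wx":-0.035,"wy":0,"wz":0,"claw":0},{"dx":0,"dy":0,"dz":0,"wx":0,"wy":0,"wz":0,"claw":0}]' 70
cat > chk.py <<'E'
from h import *
p=np.load('p.npy'); s=monitor.observe(); print(s['qpos'].round(2),s['force'].round(1))
for n in ('side','top'):
    g=optics.grab_frame(n)
    b=proj(g,Tp(p,[0,0,.03])[0])[0]; print(n,'bath',b.round(0))
    for k in ('case_green_mid','case_white_mid'):
        print(k,[(round(m['p'],2),np.round(m['rect']).tolist()) for m in optics.masks_of(k,n)[:2]])
E
python3 chk.py
```

```text
clock: 22.55
position: [0.7775, 0.1037, 0.1985]
tool_rot: [2.652, -0.0, 1.436]
force: [-0.5, 0.3, -2.2]
grip_width: 0.0037
finger_force: 68.9
[-0.66  0.7   0.59  1.65 -0.42  0.44 -0.07] [-0.5  0.3 -2.2]
side bath [278. 256.]
case_green_mid [(0.67, [211.0, 212.0, 20.0, 18.0])]
case_white_mid [(0.74, [237.0, 311.0, 44.0, 71.0]), (0.56, [216.0, 204.0, 24.0, 18.0])]
top bath [240. 206.]
case_green_mid []
case_white_mid [(0.4, [233.0, 118.0, 35.0, 56.0])]
```

```bash
python3 -m handwheel '[{"dx":0,"dy":-0.13,"dz":-0.55,"wx":-0.035,"wy":0,"wz":0,"claw":0},{"dx":0,"dy":-0.13,"dz":-0.55,"wx":-0.035,"wy":0,"wz":0,"claw":0},{"dx":0,"dy":0,"dz":0,"wx":0,"wy":0,"wz":0,"claw":0},{"dx":0,"dy":-0.13,"dz":-0.55,"wx":-0.035,"wy":0,"wz":0,"claw":0},{"dx":0,"dy":0,"dz":0,"wx":0,"wy":0,"wz":0,"claw":0},{"dx":0,"dy":-0.14,"dz":-0.55,"wx":-0.035,"wy":0,"wz":0,"claw":0},{"dx":0,"dy":0,"dz":0,"wx":0,"wy":0,"wz":0,"claw":0},{"dx":0,"dy":0,"dz":0,"wx":0,"wy":0,"wz":0,"claw":0}]' 70; python3 chk.py
```

```text
clock: 23.85
position: [0.7622, 0.1058, 0.2145]
tool_rot: [2.512, 0.0, 1.436]
force: [-0.3, -0.4, -0.6]
grip_width: 0.0034
finger_force: 69.0
[-0.75  0.65  0.62  1.8  -0.42  0.22 -0.09] [-0.3 -0.4 -0.6]
side bath [278. 256.]
case_green_mid [(0.63, [253.0, 252.0, 19.0, 8.0])]
case_white_mid [(0.68, [275.0, 245.0, 21.0, 11.0])]
top bath [240. 206.]
case_green_mid []
case_white_mid [(0.53, [244.0, 214.0, 8.0, 13.0]), (0.53, [391.0, 158.0, 25.0, 34.0])]
```

```bash
python3 - <<'E'
from h import *
p=np.load('p.npy'); o=[]
for n,(u,v) in (('side',(230,200)),('top',(195,150))):
    g=optics.grab_frame(n)
    if n=='side':
        for uv in ((262,256),(285,250)):
            for z in (.031,.08):
                W=atz(g,*uv,z); c,s=np.cos(p[2]),np.sin(p[2]); d=W[:2]-p[:2]; print(uv,z,(c*d[0]+s*d[1]).round(3),(-s*d[0]+c*d[1]).round(3))
    o.append(cv2.resize(g['frame'][v:v+90,u:u+90],None,fx=4.4,fy=4.4,interpolation=cv2.INTER_CUBIC))
cv2.imwrite('pics/pour.png',np.hstack(o))
E
```

```text
(262, 256) 0.031 0.044 0.015
(262, 256) 0.08 0.032 0.043
(285, 250) 0.031 -0.013 -0.023
(285, 250) 0.08 -0.022 0.007
```

View pics/pour.png

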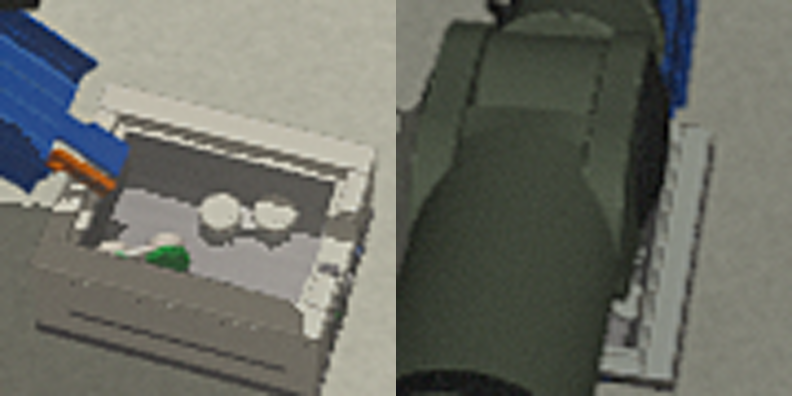

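Both cases lie in the bath: white at side-crop px (245,215), green at (165,255). The tray is empty, so I'll raise and level it and return it to the clear area.

```bash
python3 -m handwheel '[{"dx":0,"dy":1,"dz":-1.4,"wx":0,"wy":0,"wz":0,"claw":0},{"dx":0,"dy":1.3,"dz":-1.8,"wx":0,"wy":0,"wz":0,"claw":0},{"dx":0,"dy":1.2,"dz":-1.7,"wx":0,"wy":0,"wz":0,"claw":0},{"dx":0,"dy":0,"dz":0,"wx":0.1,"wy":0,"wz":0,"claw":0},{"dx":0,"dy":0,"dz":0,"wx":0.13,"wy":0,"wz":0,"claw":0},{"dx":0,"dy":0,"dz":0,"wx":0.13,"wy":0,"wz":0,"claw":0},{"dx":0,"dy":0,"dz":0,"wx":0.13,"wy":0,"wz":0,"claw":0},{"dx":0,"dy":0,"dz":0,"wx":0.13,"wy":0,"wz":0,"claw":0}]' 70
python3 -m handwheel '[{"dx":0,"dy":0,"dz":0,"wx":0.01,"wy":0,"wz":0,"claw":0},{"dx":0,"dy":0,"dz":0,"wx":0,"wy":0,"wz":0,"claw":0}]' 70
python3 - <<'E'
from h import *
q=np.load('q.npy'); t=np.array([.6176,-.1526,.037]); R=Rdown(q[2])*Rn.from_euler('z',np.pi/2)
plan([(t+[0,0,.1],R),(t,R)]); print(monitor.observe()['qpos'].round(2))
E
```

```text
clock: 25.25
position: [0.7612, 0.106, 0.2769]
tool_rot: [3.133, 0.0, 1.436]
force: [0.7, 0.8, -1.7]
grip_width: 0.0034
finger_force: 68.9
clock: 25.5
position: [0.7613, 0.1057, 0.2751]
tool_rot: [3.139, 0.0, 1.435]
force: [0.1, -0.8, -1.4]
grip_width: 0.0034
finger_force: 68.9
{'dx': np.float64(-27.53), 'dy': np.float64(-10.8), 'dz': np.float64(13.79)} [0.003 0.    0.   ]
{'dx': np.float64(0.0), 'dy': np.float64(0.0), 'dz': np.float64(10.0)} [0. 0. 0.]
[-0.49  0.81  0.6   1.11 -0.43  1.34 -0.08]
```

```bash
python3 -m handwheel '[{"dx":-2,"dy":-0.8,"dz":0,"wx":0,"wy":0,"wz":0,"claw":0},{"dx":-4,"dy":-1.6,"dz":0,"wx":0,"wy":0,"wz":0,"claw":0},{"dx":-4.5,"dy":-1.7,"dz":0,"wx":0,"wy":0,"wz":0,"claw":0},{"dx":-4.5,"dy":-1.7,"dz":0,"wx":0,"wy":0,"wz":0,"claw":0},{"dx":-4.5,"dy":-1.7,"dz":0,"wx":0,"wy":0,"wz":0,"claw":0},{"dx":-4,"dy":-1.6,"dz":1,"wx":0,"wy":0,"wz":0,"claw":0},{"dx":-3,"dy":-1.2,"dz":3,"wx":0,"wy":0,"wz":0,"claw":0},{"dx":-1,"dy":-0.5,"dz":4,"wx":0,"wy":0,"wz":0,"claw":0}]' 70
python3 -m handwheel '[{"dx":0,"dy":0,"dz":4,"wx":0,"wy":0,"wz":0,"claw":0},{"dx":0,"dy":0,"dz":4,"wx":0,"wy":0,"wz":0,"claw":0},{"dx":0,"dy":0,"dz":3.3,"wx":0,"wy":0,"wz":0,"claw":0},{"dx":0,"dy":0,"dz":2,"wx":0,"wy":0,"wz":0,"claw":0},{"dx":0,"dy":0,"dz":1,"wx":0,"wy":0,"wz":0,"claw":0},{"dx":0,"dy":0,"dz":0,"wx":0,"wy":0,"wz":0,"claw":0}]' 70
python3 -m handwheel '[{"dx":0,"dy":0,"dz":0.4,"wx":0,"wy":0,"wz":0,"claw":0},{"dx":0,"dy":0,"dz":0.2,"wx":0,"wy":0,"wz":0,"claw":0},{"dx":0,"dy":0,"dz":0,"wx":0,"wy":0,"wz":0,"claw":0}]' 70
```

```text
clock: 26.5
position: [0.6162, -0.1536, 0.1958]
tool_rot: [3.137, 0.001, 1.434]
force: [0.9, -0.1, -1.3]
grip_width: 0.0032
finger_force: 68.9
clock: 27.25
position: [0.6174, -0.152, 0.0521]
tool_rot: [3.141, 0.0, 1.436]
force: [0.8, -0.4, -1.4]
grip_width: 0.0034
finger_force: 69.0
clock: 27.62
position: [0.6173, -0.1521, 0.0458]
tool_rot: [3.141, -0.0, 1.436]
force: [0.7, 0.8, -1.3]
grip_width: 0.003
finger_force: 69.0
```

```bash
python3 -m handwheel '[{"dx":0,"dy":0,"dz":0.4,"wx":0,"wy":0,"wz":0,"claw":0},{"dx":0,"dy":0,"dz":0.3,"wx":0,"wy":0,"wz":0,"claw":0},{"dx":0,"dy":0,"dz":0.1,"wx":0,"wy":0,"wz":0,"claw":0},{"dx":0,"dy":0,"dz":0,"wx":0,"wy":0,"wz":0,"claw":0}]' 70
python3 -m handwheel '[{"dx":0,"dy":0,"dz":0.2,"wx":0,"wy":0,"wz":0,"claw":0},{"dx":0,"dy":0,"dz":0,"wx":0,"wy":0,"wz":0,"claw":0}]' 70
```

```text
clock: 28.12
position: [0.6172, -0.1521, 0.0376]
tool_rot: [3.141, 0.0, 1.436]
force: [0.5, 0.1, -0.9]
grip_width: 0.0036
finger_force: 69.0
clock: 28.38
position: [0.6172, -0.152, 0.0356]
tool_rot: [3.141, 0.0, 1.436]
force: [-0.1, 0.3, -0.9]
grip_width: 0.0032
finger_force: 69.0
```

```bash
python3 -m handwheel '[{"dx":0,"dy":0,"dz":0.2,"wx":0,"wy":0,"wz":0,"claw":0},{"dx":0,"dy":0,"dz":0,"wx":0,"wy":0,"wz":0,"claw":0}]' 70
python3 -m handwheel '[{"dx":0,"dy":0,"dz":0,"wx":0,"wy":0,"wz":0,"claw":0},{"dx":0,"dy":0,"dz":0,"wx":0,"wy":0,"wz":0,"claw":10},{"dx":0,"dy":0,"dz":0,"wx":0,"wy":0,"wz":0,"claw":20},{"dx":0,"dy":0,"dz":0,"wx":0,"wy":0,"wz":0,"claw":35},{"dx":0,"dy":0,"dz":0,"wx":0,"wy":0,"wz":0,"claw":35}]' 20
python3 -m handwheel '[{"dx":0,"dy":0,"dz":-1,"wx":0,"wy":0,"wz":0,"claw":35},{"dx":0,"dy":0,"dz":-3,"wx":0,"wy":0,"wz":0,"claw":35},{"dx":0,"dy":0,"dz":-6,"wx":0,"wy":0,"wz":0,"claw":35},{"dx":0,"dy":0,"dz":-6,"wx":0,"wy":0,"wz":0,"claw":35},{"dx":0,"dy":-6,"dz":-6,"wx":0,"wy":0,"wz":0,"claw":35},{"dx":6,"dy":-6,"dz":0,"wx":0,"wy":0,"wz":0,"claw":35},{"dx":6,"dy":0,"dz":0,"wx":0,"wy":0,"wz":0,"claw":35},{"dx":6,"dy":0,"dz":0,"wx":0,"wy":0,"wz":0,"claw":35}]' 20
python3 - <<'E'
from h import *
g=optics.grab_frame('top')
q,e,n=fit_tray(g,(.555,-.145,-.138)); print(np.round(q,4),e,n)
f=g['frame']; print('tray pix',[(k,[(round(m['p'],2),np.round(m['rect']).tolist()) for m in optics.masks_of(k,'top')[:2]]) for k in ('tray_mid','case_green_mid','case_white_mid')])
for k in ['pump','mirror','tweezers','tumbler','saline','soapdish']:
    m=optics.masks_of(k,'top')
    if m:
        x,y,w,h=m[0]['rect']; print(k,round(m[0]['p'],2),atz(g,x+w/2,y+h/2,.08).round(3))
E
python3 chk.py
```

```text
clock: 28.62
position: [0.6179, -0.1522, 0.0352]
tool_rot: [3.14, -0.001, 1.436]
force: [-4.7, 2.9, 22.7]
grip_width: 0.0035
finger_force: 72.8
clock: 29.25
position: [0.6172, -0.1521, 0.0336]
tool_rot: [3.141, 0.0, 1.436]
force: [0.1, 0.7, -0.3]
grip_width: 0.0299
finger_force: 0.0
clock: 30.25
position: [0.5515, 0.0242, 0.239]
tool_rot: [3.14, -0.001, 1.435]
force: [1.6, 0.5, 0.1]
grip_width: 0.0302
finger_force: 0.0
[ 0.5533 -0.144  -0.1443] 106.5 1566.0
tray pix [('tray_mid', [(0.67, [308.0, 184.0, 40.0, 68.0]), (0.19, [129.0, 235.0, 33.0, 24.0])]), ('case_green_mid', [(0.64, [230.0, 184.0, 9.0, 23.0])]), ('case_white_mid', [])]
pump 0.79 [0.423 0.421 0.08 ]
mirror 0.92 [0.557 0.423 0.08 ]
tweezers 0.65 [ 0.667 -0.382  0.08 ]
tumbler 0.87 [ 0.371 -0.316  0.08 ]
saline 0.71 [ 0.753 -0.28   0.08 ]
soapdish 0.81 [ 0.493 -0.354  0.08 ]
[-0.61  0.47  0.65  1.81 -0.34  0.97  0.04] [0.4 0.1 0.9]
side bath [278. 256.]
case_green_mid [(0.48, [251.0, 252.0, 21.0, 8.0])]
case_white_mid [(0.68, [275.0, 244.0, 22.0, 11.0])]
top bath [240. 206.]
case_green_mid []
case_white_mid []
```

```bash
python3 -c "
from workcell import job_done
print(job_done())"
```

```text
the job is handed in; nothing more can be done
None
```

The job is handed in at about 31 s of the 64 s: both lens cases are in the bath, the empty tray stands level and right way up on the vanity top, nothing else was moved, and the arm is touching nothing.

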